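# Round-bottom flasks back on their own cork rings

## Task

The three round-bottom flasks were stood on the wrong cork rings: seat each, neck up, in the ring of its own size - the smallest flask in the smallest ring, the middle one in the second smallest, the largest one in the second widest - and let go. The widest ring is a free place to park the large flask on the way, but leave it empty at the end for the flask that is still to come. Do not let a flask fall over, and do not shift the two jars and the beaker behind the rings.

Things in the scene. Friction and masses are not known exactly. Their poses are not given: they have to be found in the camera images.
- flask_small: smallest of three empty clear-glass round-bottom flasks, thick-bottomed: a 51 mm ball with an upright neck, 18 mm in diameter, frosted near its open mouth. Origin: centre of the ball; z runs up the neck, whose straight part is 29 to 75 mm above the origin. About 45 g. Grip the neck from above. It cannot stand on the bench. At the start it is on the medium ring.
- flask_medium: middle-sized of three empty clear-glass round-bottom flasks, thick-bottomed: a 64 mm ball with an upright neck, 22 mm in diameter, frosted near its open mouth. Origin: centre of the ball; z runs up the neck, whose straight part is 36 to 84 mm above the origin. About 75 g. Grip the neck from above. It cannot stand on the bench. At the start it is on the large ring.
- flask_large: largest of three empty clear-glass round-bottom flasks, thick-bottomed: a 85 mm ball with an upright neck, 27 mm in diameter, frosted near its open mouth. Origin: centre of the ball; z runs up the neck, whose straight part is 47 to 104 mm above the origin. About 130 g. Grip the neck from above. It cannot stand on the bench. At the start it is on the small ring.
- ring_small: smallest of four slippery waxed-cork rings in a rough row on the bench: 76 mm outside, straight hole 36 mm wide, 28 mm high, fixed. Origin: centre of its underside, z up. The small flask belongs here: its ball sinks into the hole and centres itself (let go off-centre it slips in, leaning), ball centre 46 mm above the bench. At the start the large flask is on it, ball centre at 66 mm.
- ring_medium: second smallest of four slippery waxed-cork rings in a rough row on the bench: 94 mm outside, straight hole 45 mm wide, 28 mm high, fixed. Origin: centre of its underside, z up. The medium flask belongs here: its ball sinks into the hole and centres itself (let go off-centre it slips in, leaning), ball centre 51 mm above the bench. At the start the small flask is on it, ball centre at 40 mm.
- ring_large: second widest of four slippery waxed-cork rings in a rough row on the bench: 114 mm outside, straight hole 60 mm wide, 28 mm high, fixed. Origin: centre of its underside, z up. The large flask belongs here: its ball sinks into the hole and centres itself (let go off-centre it slips in, leaning), ball centre 58 mm above the bench. At the start the medium flask is on it, ball centre at 39 mm.
- ring_widest: widest of four slippery waxed-cork rings in a rough row on the bench: 132 mm outside, straight hole 72 mm wide, 28 mm high, fixed. Origin: centre of its underside, z up. Empty at the start and at the end; the large flask also sits well in it (ball centre 51 mm above the bench), the other two would drop through.
- ferrule_jar: bystander: small brown screw jar with a dark lid, 39 mm across, 38 mm high, loose, behind the row of rings. Origin under its centre. Leave alone.
- liner_pot: bystander: small white screw jar with a white lid, 49 mm across, 46 mm high, loose, behind the row of rings. Origin under its centre. Leave alone.
- beaker: bystander: empty clear beaker, 51 mm across, 68 mm high, loose, behind the row of rings. Origin under its centre. Leave alone.
There are look-alikes about, which are no part of the job. Leave any purple look-alike of the flask_medium alone.

How it is judged:
At the end, for the whole second after the job is handed in: Each flask sits in the hole of its own ring (small in small, medium in medium, large in large): ball centre within 10 mm of the ring's axis and within 6 mm of its seated height, neck within 0.52 rad (30 degrees) of upright, at rest and released; so the widest ring is empty (horizontal distance between flask_small and ring_small below 0.01 m and z of flask_small in the frame of ring_small between 0.0401 and 0.0521 m and angle between each of flask_small, flask_medium, flask_large's own z axis and vertical below 0.52 rad and linear speed of each of flask_small, flask_medium, flask_large below 0.02 m/s and angular speed of each of flask_small, flask_medium, flask_large below 0.3 rad/s and horizontal distance between flask_medium and ring_medium below 0.01 m and z of flask_medium in the frame of ring_medium between 0.0448 and 0.0568 m and horizontal distance between flask_large and ring_large below 0.01 m and z of flask_large in the frame of ring_large between 0.0521 and 0.0641 m); the robot touches nothing.
It fails at once if a flask falls over (leans more than 1 rad) (angle between any of flask_small, flask_medium, flask_large's own z axis and vertical above 1 rad).
It fails at once if a jar or the beaker is shifted by more than 30 mm (distance of any of ferrule_jar, liner_pot, beaker from where it was at the start of the episode above 0.03 m).
It also fails if it takes over 115 s, if anything falls off the work surface, if the arm or the gripper's body presses on something with over 40 N, if the wrist force passes 120 N, or if a joint passes its speed limit or range.

## Robot

A 7-joint arm with a two-finger parallel gripper is mounted at the origin on a cart in front of the work surface, level with it; the furniture and walls round the work are solid. World frame = base frame: x ahead of the robot, y to its left, z up, the work surface at z = 0. Lengths are in m, angles in rad, forces in N, time in s.
With the tool pointing down it reaches from about 0.35 to 0.9 m from the base axis. Payload 7.2 kg.
Tool frame: the origin (TCP) lies between the finger pads; the fingertips stand 17 mm ahead of it and the grasp point (between the pads) lies 2 mm behind it (nose_length is the distance from the TCP to the fingertips, in m); z points along the fingers, y is the line along which they close (so a half turn about z gives the same grasp; the last joint's range is limited). The gripper opens to 85 mm and grips with 20 to 120 N. Pads are 22 mm wide; open, the fingers measure 114 mm over their backs; the gripper's body (76 mm by 85 mm) begins 54 mm behind the grasp point. The pads swing forward as they close: fully open they stand 13 mm farther back than shut.
Start: joints at [1.18, 0.411, -0.013, 1.596, 0.006, 1.134, -0.082], TCP at [0.198, -0.593, 0.248] pointing down, gripper open.
Joint ranges: [-2.95, 2.95], [-0.29, 1.99], [-1.47, 1.44], [0.14, 2.54], [-1.03, 4.17], [0.13, 1.85], [-2.86, 2.86]. Speed limits (rad/s): [2.39, 2.39, 3.01, 3.01, 3.14, 3.14, 3.14].

## Interface

Orientations are given as a unit quaternion [x, y, z, w].
In Python, from station import * gives the robot as it stands.
- The arm moves only by the tool carry_out, never from a script. Its argument "series" is a list of rows, each a list of 7 numbers: the shift along the tool's x, y, z in a scale on which 1.0 is 0.8 m, then the turn, a rotation vector about the tool's x, y, z in normalised numbers (1 is 2 rad), then the finger opening in mm, from 0 to 85.4. A call has 1 to 20 rows; each row is the pose to reach, as a shift and turn from the pose commanded when the call began, along the tool's axes at that moment; what a row does not reach only later rows make up. A row lasts 1/8 s, in which the tool goes at most 62.5 mm and 10.7 degrees, less where a joint would pass 70% of its speed; a pose out of reach is approached as far as the arm can. A call with a gripper value outside its range is refused whole. The fingers move at their own pace and stop on an object; "squeeze" is the grip in N (left out, the last holds). Time passes only in rows, so rows that repeat a pose let the fingers close. It gives the time, the measured TCP pose, the force, the opening and the grip force at its end, in the units of the state.
- sense(): the state, without advancing time (a new reading comes with each control period).
- get_image(name): name is "scene" or "top" or "wrist"; returns the picture (384x512x3 uint8, blue, green, red); there is no depth.
- camera_model(name): a dict with "intrinsics" (3x3 intrinsics, pixels), "extrinsics" (4x4, takes a point from world to camera coordinates); the wrist camera has in their place "tool_from_camera" (4x4, takes a point from camera to tool coordinates, whose origin is the TCP and whose axes are the flange's). Camera axes: x right, y down, z forward; pixel columns grow to the right and rows downward; lengths in m; the calibration is good to about 2 mm. The wrist camera is an equidistant fisheye: a pixel r from the principal point sees the ray r / f radians off the axis. A picture is of the moment at which its call begins: read the wrist's pose just before it. camera_model takes no time and is no camera call.
- hand_in(): hands the job in; it is judged then, once.
The state is a dict: "time_s": time; "q": joint angles; "qvel": joint speeds; "effort": joint torques, N m; "tcp_pos": TCP position; "tcp_rot": TCP orientation; "ft_force": force on the tool from outside, world axes, zero at the start; "moment": the same for the moment, N m; "width": opening from 0.0 (shut) to 1.0 (fully open); "gripper_force": force on a finger pad.
Only numpy, scipy, OpenCV 4.12 (cv2) and the standard library are available. Lean on these libraries where they do the work, as an engineer would, in place of code of your own. Each camera call takes 0.05 s, during which the arm holds its last target. There are 200 camera calls.

## Working session

There is one attempt and no reset: what is moved stays moved. The work goes in short steps, Python scripts to look and compute and a tool call to move; the robot and the scene stay as the last step left them, time stands still between calls to the robot, and variables do not carry over. Pictures are saved under pics/ and viewed, at most 14 in all, crops included, and the job is handed in when it is done.

Besides the shell and the picture viewer there is one more tool, called after "Emit:" by a JSON object that holds its "api" and its "payload", one argument or row to a line. carry_out: Moves the arm, as the interface text tells. Its arguments: {"type":"object","properties":{"series":{"type":"array"},"squeeze":{"type":"number"}},"required":["series"]}

```bash
mkdir -p pics; ls; python3 - <<'E'
from station import *
import cv2
s=sense();print(s)
for n in("scene","top"):
    cv2.imwrite(f"pics/{n}0.png",get_image(n));print(n,camera_model(n))
print(camera_model("wrist"))
E
```

```text
pics
{'time_s': 0.0, 'q': array([ 1.17980519,  0.41188616, -0.01274305,  1.59705975,  0.00559109,
        1.13427317, -0.08220024]), 'qvel': array([ 0.00035513, -0.00057353,  0.00151812, -0.00064155,  0.00054642,
        0.00021243, -0.00040756]), 'effort': array([ 1.19748300e-03, -6.00630569e+01,  6.82532843e-01, -2.99403083e+01,
        1.38625983e-02,  1.08113603e-02,  3.66112943e-05]), 'tcp_pos': array([ 0.19809279, -0.59228271,  0.247455  ]), 'tcp_rot': array([ 9.86999722e-01,  1.60719994e-01, -1.73204327e-04, -7.76418734e-04]), 'ft_force': array([-0.74240214, -0.62937589, -0.37544763]), 'moment': array([ 0.00174918, -0.00464356, -0.03320077]), 'gripper_force': 0.0, 'width': 0.999483608392348}
scene {'intrinsics': array([[347.43970554,   0.        , 254.24034944],
       [  0.        , 347.43970554, 186.23673223],
       [  0.        ,   0.        ,   1.        ]]), 'extrinsics': array([[-0.19743962, -0.98010939,  0.02007916,  0.22432131],
       [-0.45990286,  0.07451848, -0.88483691,  0.30077243],
       [ 0.8657407 , -0.18393633, -0.46546801,  0.47466009],
       [ 0.        
[... 309 characters left out ...]
469, -0.01576709, -0.09766244,  0.53000658],
       [ 0.09774132, -0.00431089, -0.99520252,  1.09081516],
       [ 0.        ,  0.        ,  0.        ,  1.        ]])}
{'intrinsics': array([[297.31863964,   0.        , 260.0451587 ],
       [  0.        , 297.31863964, 191.10270562],
       [  0.        ,   0.        ,   1.        ]]), 'tool_from_camera': array([[-4.06103027e-04, -9.64914581e-01, -2.62563680e-01,
         6.64500796e-02],
       [ 9.99999786e-01, -2.57227672e-04, -6.01378713e-04,
         6.59710484e-04],
       [ 5.12740445e-04, -2.62563869e-01,  9.64914479e-01,
        -1.25826848e-01],
       [ 0.00000000e+00,  0.00000000e+00,  0.00000000e+00,
         1.00000000e+00]])}
```

View pics/scene0.png

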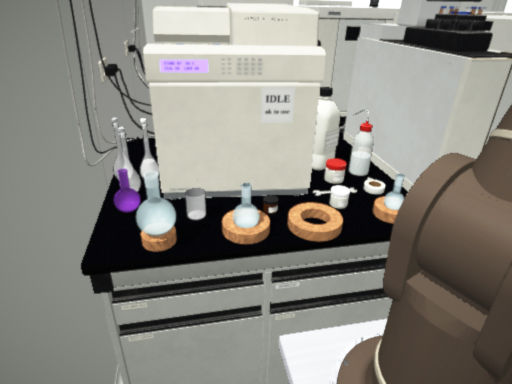

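View pics/top0.png

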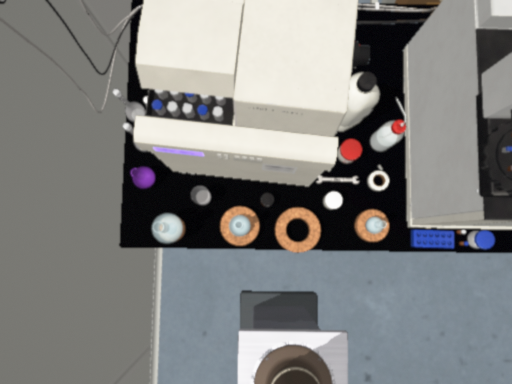

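Top: large flask at (168,228), medium flask on its ring at (240,226), the empty widest ring at (298,229), small flask on its ring at (372,226). The candidates for the middle flask are the clear one at (240,226), which stands on a ring and so fits, and the purple look-alike at (143,177), which I leave alone. Next I'll check both in an enlarged crop.

```bash
python3 - <<'E'
import cv2,numpy as np
t=cv2.imread("pics/top0.png")[165:260,125:405];s=cv2.imread("pics/scene0.png")[165:255,125:415]
a=cv2.resize(t,(800,int(95*800/280)),interpolation=cv2.INTER_CUBIC);b=cv2.resize(s,(800,int(90*800/290)),interpolation=cv2.INTER_CUBIC)
print(a.shape,b.shape);cv2.imwrite("pics/crop1.png",np.vstack([a,b]))
E
```

```text
(271, 800, 3) (248, 800, 3)
```

View pics/crop1.png

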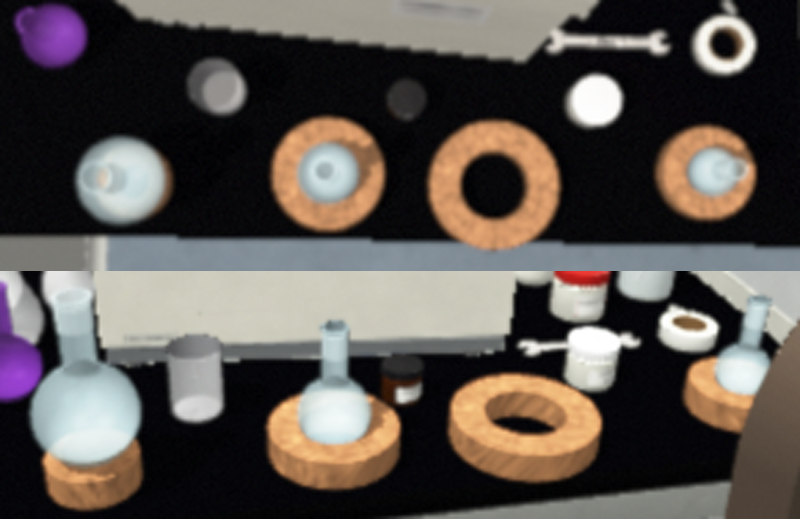

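The crop confirms it. The clear flask with its ball on the second-widest ring is the medium one, and the purple flask stands apart at the back left. The empty widest ring is at crop (494,185).

```bash
cat > h.py <<'E'
from station import *
import numpy as np,cv2
from scipy.spatial.transform import Rotation as R
from scipy.optimize import least_squares
CM={n:camera_model(n) for n in("scene","top","wrist")}
def ray(n,uv,s=None):
    K=CM[n]["intrinsics"];p=np.array([(uv[0]-K[0,2])/K[0,0],(uv[1]-K[1,2])/K[1,1]])
    if n=="wrist":
        r=np.hypot(*p);d=np.r_[p/r*np.sin(r),np.cos(r)] if r>1e-9 else np.array([0,0,1.])
        T=CM[n]["tool_from_camera"];Q=R.from_quat(s["tcp_rot"]).as_matrix()
        return Q@T[:3,3]+s["tcp_pos"],Q@T[:3,:3]@d
    E=CM[n]["extrinsics"];d=np.r_[p,1];d/=np.linalg.norm(d)
    return -E[:3,:3].T@E[:3,3],E[:3,:3].T@d
def tri(rays):
    A=sum(np.eye(3)-np.outer(d,d) for o,d in rays);b=sum((np.eye(3)-np.outer(d,d))@o for o,d in rays)
    x=np.linalg.solve(A,b);return x,[np.linalg.norm(np.cross(x-o,d)) for o,d in rays]
def atz(r,z): o,d=r;return o+d*(z-o[2])/d[2]
def proj(n,P,s=None):
    P=np.atleast_2d(P);K=CM[n]["intrinsics"]
    if n=="wrist":
        T=CM[n]["tool_from_camera"];Q=R.from_quat(s["tcp_rot"]).as_matrix()
        c=((P-s["tcp_pos"])@Q-T[:3,3])@T[:3,:3];h=np.hypot(c[:,0],c[:,1]);th=np.arctan2(h,c[:,2])
        return c[:,:2]/h[:,None]*th[:,None]*K[0,0]+[K[0,2],K[1,2]]
    E=CM[n]["extrinsics"];c=P@E[:3,:3].T+E[:3,3];return c[:,:2]/c[:,2:]*K[0,0]+[K[0,2],K[1,2]]
def shift(s,target,yaw=None):
    "tool-axes shift (mm) and turn about tool z to put TCP at target"
    Q=R.from_quat(s["tcp_rot"]).as_matrix();return np.round(Q.T@(np.array(target)-s["tcp_pos"])*1e3,1)
E
python3 - <<'E'
from h import *
np.set_printoptions(precision=4,suppress=True)
T=lambda x,y:ray("top",(125+x/2.857-.33,165+y/2.857-.33)); S=lambda x,y:ray("scene",(125+x/2.7586-.33,165+(y-271)/2.7586-.33))
print("cams",T(0,0)[0],S(0,0)[0])
for n,a,b in [("L mouth",(98,178),(73,297)),("L ball",(123,180),(86,410)),("M mouth",(324,170),(334,326)),("M ball",(329,172),(334,410)),("S mouth",(738,170),(761,302)),("S ball",(712,171),(743,370)),("ringL",(328,174),(334,427)),("ringW",(494,185),(526,414))]:
    print(n,*tri([T(*a),S(*b)]))
print("ringM top z.028",atz(T(706,173),.028))
for n,p in [("beaker",(220,90)),("brown",(407,99)),("white",(596,100)),("purple",(54,35)),("mach edge",(525,62))]:print(n,atz(T(*p),.04))
E
```

```text
cams [0.4192 0.1165 1.1367] [-0.2283  0.2848  0.4826]
L mouth [0.4432 0.3593 0.168 ] [np.float64(7.505078641038189e-05), np.float64(7.50507864104364e-05)]
L ball [0.4441 0.3603 0.068 ] [np.float64(0.0004369882689015715), np.float64(0.0004369882689015262)]
M mouth [0.455  0.1597 0.121 ] [np.float64(0.0004598421210018681), np.float64(0.0004598421210018104)]
M ball [0.456  0.1584 0.0392] [np.float64(0.0001217259941426135), np.float64(0.00012172599414262299)]
S mouth [ 0.4612 -0.2329  0.1096] [np.float64(0.0007524288691665205), np.float64(0.0007524288691665199)]
S ball [ 0.4625 -0.2313  0.0381] [np.float64(0.0013920651059883017), np.float64(0.0013920651059882625)]
ringL [0.4544 0.1593 0.023 ] [np.float64(0.0008483818638049727), np.float64(0.0008483818638049676)]
ringW [ 0.4454 -0.0117  0.0236] [np.float64(0.0014188422849853392), np.float64(0.0014188422849853194)]
ringM top z.028 [ 0.4614 -0.227   0.028 ]
beaker [0.5377 0.2711 0.04  ]
brown [0.5315 0.0806 0.04  ]
white [ 0.5335 -0.1121  0.04  ]
purple [0.5915 0.4423 0.04  ]
mach edge [ 0.5714 -0.0396  0.04  ]
```

```bash
python3 - <<'E'
from h import *
s=sense();print(shift(s,[.38,-.1,.33]),shift(s,[.40,.30,.33]))
Q=R.from_quat(s["tcp_rot"]).as_matrix();print(Q.round(3), np.arctan2(Q[1,0],Q[0,0]))
E
```

```text
[ 328.7 -409.3  -81.9] [ 474.6 -782.3  -81.4]
[[ 0.948  0.317 -0.001]
 [ 0.317 -0.948  0.001]
 [-0.    -0.001 -1.   ]] 0.3228376422798203
```

Careful with the scale: shifts go in shares of 0.8 m and turns go in shares of 2 rad. That gives: -409 mm / 800 = -0.5113, -380 mm / 800 = -0.475, -1.25 rad / 2 = -0.625.

Emit:
{"api": "carry_out", "payload": {
  "series": [
    [0.0375,-0.0438,-0.0375,0,0,-0.06,85],
    [0.0875,-0.1063,-0.075,0,0,-0.12,85],
    [0.1375,-0.1688,-0.1025,0,0,-0.18,85],
    [0.1875,-0.2313,-0.1025,0,0,-0.25,85],
    [0.2375,-0.2938,-0.1025,0,0,-0.325,85],
    [0.2875,-0.3563,-0.1025,0,0,-0.4,85],
    [0.3375,-0.4188,-0.1025,0,0,-0.475,85],
    [0.3813,-0.475,-0.1025,0,0,-0.55,85],
    [0.4113,-0.5113,-0.1025,0,0,-0.625,85],
    [0.4113,-0.5113,-0.1025,0,0,-0.625,85],
    [0.4113,-0.5113,-0.1025,0,0,-0.625,85]
  ]
}}

```text
time_s: 1.48
tcp_pos: [0.3802, -0.101, 0.3301]
tcp_rot: [0.707, 0.707, -0.0, -0.0]
ft_force: [0.0, -0.8, -0.4]
width: 0.996
gripper_force: 0.0
```

```bash
python3 - <<'E'
from h import *
s=sense();print(s["q"].round(2),s["time_s"],s["tcp_pos"]);print(R.from_quat(s["tcp_rot"]).as_matrix().round(3))
print(shift(s,[.443,.360,.26]),shift(s,[.443,.360,.15]))
E
```

```text
[ 0.71 -0.04 -0.54  1.95 -0.02  1.22  0.18] 1.475 [ 0.38016021 -0.10102332  0.33007525]
[[-0.001  1.    -0.001]
 [ 1.     0.001 -0.   ]
 [-0.    -0.001 -1.   ]]
[461.   63.3  69.9] [461.   63.4 179.9]
```

To row units: 461 mm / 800 = 0.5763, 425 mm / 800 = 0.5313.

Emit:
{"api": "carry_out", "payload": {
  "series": [
    [0.0625,0,0,0,0,0,85],
    [0.1313,0.0063,0,0,0,0,85],
    [0.2,0.0125,0,0,0,0,85],
    [0.2688,0.0188,0.0125,0,0,0,85],
    [0.3375,0.0313,0.025,0,0,0,85],
    [0.4063,0.0438,0.0375,0,0,0,85],
    [0.475,0.0563,0.05,0,0,0,85],
    [0.5313,0.0688,0.0625,0,0,0,85],
    [0.5763,0.0788,0.0625,0,0,0,85],
    [0.5763,0.0788,0.0625,0,0,0,85],
    [0.5763,0.0788,0.0625,0,0,0,85]
  ]
}}

```text
time_s: 2.85
tcp_pos: [0.4433, 0.3589, 0.2796]
tcp_rot: [0.707, 0.707, -0.001, 0.0]
ft_force: [0.1, -0.2, -0.1]
width: 0.992
gripper_force: 0.0
```

```bash
python3 - <<'E'
from h import *
s=sense();print(s["q"].round(2),s["time_s"],s["tcp_pos"])
im=get_image("wrist")
for p in ([.4435,.360,.17],[.444,.36,.068],[.444,.36,.028]): print(proj("wrist",p,s))
cv2.imwrite("pics/w1.png",im)
E
```

```text
[-0.09  0.44 -0.92  1.65  0.37  1.24 -1.08] 2.85 [0.4432827  0.35890581 0.27956509]
[[260.13366206 191.7673891 ]]
[[260.63860714 168.28191452]]
[[260.61213529 162.41604934]]
```

View pics/w1.png

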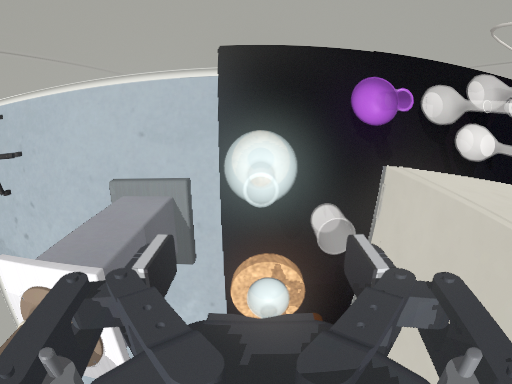

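Picture w1: ball at (261,168) and mouth at (261,189), within 3 px of the prediction. The two-view measurement holds, so I'm descending and gripping.

To row units: 136 mm / 800 = 0.17, 115 mm / 800 = 0.1438.

Emit:
{"api": "carry_out", "payload": {
  "series": [
    [0.0013,0,0.05,0,0,0,85],
    [0.0013,0,0.1,0,0,0,85],
    [0.0013,0,0.1438,0,0,0,85],
    [0.0013,0,0.17,0,0,0,70],
    [0.0013,0,0.17,0,0,0,50],
    [0.0013,0,0.17,0,0,0,40],
    [0.0013,0,0.17,0,0,0,33],
    [0.0013,0,0.17,0,0,0,29],
    [0.0013,0,0.17,0,0,0,26],
    [0.0013,0,0.17,0,0,0,22],
    [0.0013,0,0.17,0,0,0,20],
    [0.0013,0,0.17,0,0,0,20]
  ],
  "squeeze": 30
}}

```text
time_s: 4.4
tcp_pos: [0.443, 0.362, 0.145]
tcp_rot: [0.706, 0.708, 0.001, 0.0]
ft_force: [0.4, -0.2, 5.8]
width: 0.306
gripper_force: 29.3
```

To row units: -372 mm / 800 = -0.465, -140 mm / 800 = -0.175.

Emit:
{"api": "carry_out", "payload": {
  "series": [
    [0,0,-0.0188,0,0,0,20],
    [0,0,-0.0563,0,0,0,20],
    [0,0,-0.1063,0,0,0,20],
    [0,0,-0.1563,0,0,0,20],
    [-0.025,0,-0.1813,0,0,0,20],
    [-0.0688,0,-0.1813,0,0,0,20],
    [-0.125,0,-0.1813,0,0,0,20],
    [-0.1813,0,-0.1813,0,0,0,20],
    [-0.2375,0,-0.1813,0,0,0,20],
    [-0.2938,0,-0.1813,0,0,0,20],
    [-0.35,0,-0.1813,0,0,0,20],
    [-0.4,0.0013,-0.1813,0,0,0,20],
    [-0.4375,0.0013,-0.175,0,0,0,20],
    [-0.46,0.0013,-0.15,0,0,0,20],
    [-0.465,0.0013,-0.1125,0,0,0,20],
    [-0.465,0.0013,-0.075,0,0,0,20],
    [-0.465,0.0013,-0.05,0,0,0,20],
    [-0.465,0.0013,-0.05,0,0,0,20]
  ]
}}

```text
time_s: 6.65
tcp_pos: [0.4432, -0.0101, 0.1836]
tcp_rot: [0.706, 0.708, -0.001, -0.001]
ft_force: [-1.1, 0.6, -1.0]
width: 0.306
gripper_force: 29.8
```

```bash
python3 - <<'E'
from h import *
s=sense();print(s["q"].round(2),s["time_s"],s["tcp_pos"],s["width"],s["ft_force"])
a=get_image("top")[165:260,125:405];b=get_image("scene")[140:260,125:415]
a=cv2.resize(a,(800,271),interpolation=cv2.INTER_CUBIC);b=cv2.resize(b,(800,329),interpolation=cv2.INTER_CUBIC)
cv2.imwrite("pics/c2.png",np.vstack([a,b]))
E
```

```text
[ 0.64  0.28 -0.83  2.05  0.26  0.92 -0.34] 6.65 [ 0.4432059  -0.0100624   0.18359301] 0.30649091052536054 [-1.05851711  0.64400094 -0.99215568]
```

View pics/c2.png

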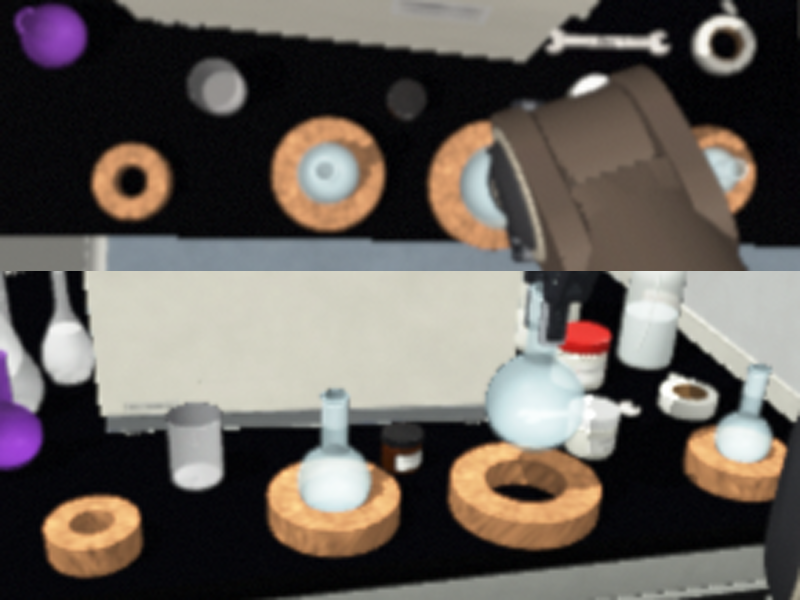

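c2: the large flask hangs upright over the widest ring. The small ring is now bare, at top (132,181) and scene (93,521). I'm lowering, releasing, and measuring the small ring.

To row units: -100 mm / 800 = -0.125, 54 mm / 800 = 0.0675.

Emit:
{"api": "carry_out", "payload": {
  "series": [
    [0,0.0013,0.025,0,0,0,20],
    [0,0.0013,0.0475,0,0,0,20],
    [0,0.0013,0.06,0,0,0,20],
    [0,0.0013,0.0663,0,0,0,20],
    [0,0.0013,0.0675,0,0,0,20],
    [0,0.0013,0.0675,0,0,0,24],
    [0,0.0013,0.0675,0,0,0,30],
    [0,0.0013,0.0675,0,0,0,40],
    [0,0.0013,0.0675,0,0,0,60],
    [0,0.0013,0.0675,0,0,0,60],
    [0,0.0013,0.0438,0,0,0,70],
    [0,0.0013,0,0,0,0,75],
    [0,0.0013,-0.0625,0,0,0,80],
    [0,0.0013,-0.125,0,0,0,85],
    [0,0.0013,-0.125,0,0,0,85]
  ]
}}

```text
time_s: 8.62
tcp_pos: [0.4472, -0.01, 0.2877]
tcp_rot: [0.706, 0.708, 0.002, 0.003]
ft_force: [-0.2, 0.4, 0.5]
width: 0.992
gripper_force: 0.0
```

```bash
python3 - <<'E'
from h import *
s=sense();print(s["q"].round(2),s["time_s"],s["tcp_pos"],s["width"],s["ft_force"])
T=lambda x,y:ray("top",(125+x/2.857-.33,165+y/2.857-.33)); S=lambda x,y:ray("scene",(125+x/2.7586-.33,140+(y-271)/2.7586-.33))
print("ringS",atz(T(132,181),.026),atz(S(93,521),.028),tri([T(132,181),S(93,521)]))
print(shift(s,[.462,-.232,.20]))
a=get_image("wrist");cv2.imwrite("pics/w3.png",a);print([proj("wrist",p,s) for p in([.462,-.232,.04],[.461,-.232,.115],[.445,-.011,.051],[.445,-.011,.155])])
E
```

```text
[ 0.73  0.15 -0.88  1.91  0.13  1.14 -0.2 ] 8.625 [ 0.4472129  -0.01001492  0.28774247] 0.9918071091993393 [-0.17928073  0.40755086  0.45592834]
ringS [0.44420963 0.36018741 0.026     ] [0.44346119 0.35951772 0.028     ] (array([0.44416949, 0.35971864, 0.02755085]), [np.float64(0.0001256271347952277), np.float64(0.00012562713479516584)])
[-221.9   13.8   88.2]
[array([[268.26287822, 307.05023728]]), array([[269.14218446, 339.92466853]]), array([[256.87061203, 166.1117943 ]]), array([[256.37739766, 187.15486962]])]
```

View pics/w3.png

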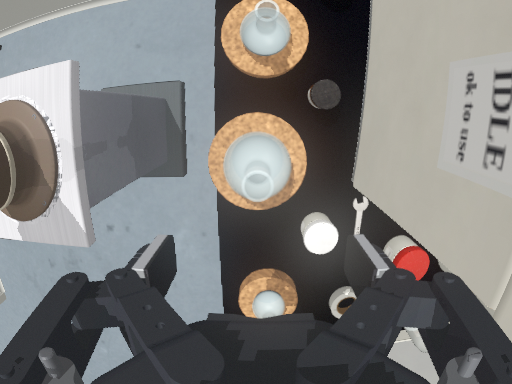

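w3: the large flask sits upright in the widest ring, ball at (258,166). The small flask's ball at (268,305) matches the prediction.

To row units: -222 mm / 800 = -0.2775, 196 mm / 800 = 0.245.

Emit:
{"api": "carry_out", "payload": {
  "series": [
    [-0.05,0.0038,0,0,0,0,85],
    [-0.1063,0.0075,0,0,0,0,85],
    [-0.1625,0.0113,0,0,0,0,85],
    [-0.2188,0.015,0.0125,0,0,0,85],
    [-0.2625,0.0175,0.05,0,0,0,85],
    [-0.2775,0.0188,0.1063,0,0,0,85],
    [-0.2775,0.0188,0.1625,0,0,0,80],
    [-0.2775,0.0188,0.2063,0,0,0,70],
    [-0.2775,0.0188,0.2313,0,0,0,60],
    [-0.2775,0.0188,0.245,0,0,0,50],
    [-0.2775,0.0188,0.245,0,0,0,40],
    [-0.2775,0.0188,0.245,0,0,0,30],
    [-0.2775,0.0188,0.245,0,0,0,24],
    [-0.2775,0.0188,0.245,0,0,0,20],
    [-0.2775,0.0188,0.245,0,0,0,17],
    [-0.2775,0.0188,0.245,0,0,0,14],
    [-0.2775,0.0188,0.245,0,0,0,12],
    [-0.2775,0.0188,0.245,0,0,0,12]
  ],
  "squeeze": 25
}}

```text
time_s: 10.92
tcp_pos: [0.4613, -0.2325, 0.0886]
tcp_rot: [0.706, 0.708, 0.0, 0.0]
ft_force: [0.8, -0.1, 4.0]
width: 0.199
gripper_force: 24.9
```

To row units: 592 mm / 800 = 0.74, 165 mm / 800 = 0.2063.

Emit:
{"api": "carry_out", "payload": {
  "series": [
    [0,0,-0.0188,0,0,0,12],
    [0,0,-0.0563,0,0,0,12],
    [0,0,-0.1125,0,0,0,12],
    [0.0125,0,-0.1688,0,0,0,12],
    [0.0438,0,-0.2125,0,0,0,12],
    [0.0938,0,-0.2188,0,0,0,12],
    [0.15,0,-0.2188,0,0,0,12],
    [0.2063,0,-0.2188,0,0,0,12],
    [0.2688,0,-0.2188,0,0,0,12],
    [0.3313,0,-0.2188,0,0,0,12],
    [0.3938,0,-0.2188,0,0,0,12],
    [0.4563,-0.0063,-0.2188,0,0,0,12],
    [0.5188,-0.0125,-0.2188,0,0,0,12],
    [0.5813,-0.0175,-0.2188,0,0,0,12],
    [0.6438,-0.0225,-0.2,0,0,0,12],
    [0.6938,-0.0225,-0.1563,0,0,0,12],
    [0.7275,-0.0225,-0.1125,0,0,0,12],
    [0.74,-0.0225,-0.075,0,0,0,12],
    [0.74,-0.0225,-0.05,0,0,0,12],
    [0.74,-0.0225,-0.05,0,0,0,12]
  ]
}}

```text
time_s: 13.42
tcp_pos: [0.4411, 0.3582, 0.1273]
tcp_rot: [0.707, 0.708, -0.002, 0.0]
ft_force: [0.5, 1.5, 0.1]
width: 0.205
gripper_force: 24.6
```

```bash
python3 - <<'E'
from h import *
s=sense();print(s["q"].round(2),s["time_s"],s["tcp_pos"],s["width"],s["ft_force"])
b=get_image("scene")[120:260,115:275]
cv2.imwrite("pics/c4.png",cv2.resize(b,None,fx=4,fy=4,interpolation=cv2.INTER_CUBIC))
E
```

```text
[-0.17  0.59 -0.83  1.82  0.52  0.97 -1.22] 13.425 [0.44108828 0.35815677 0.12729672] 0.2052590078460599 [0.47005933 1.4706642  0.11347414]
```

View pics/c4.png

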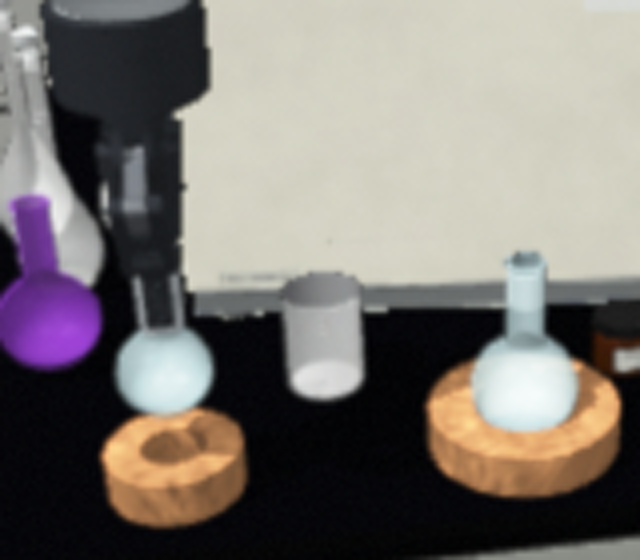

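c4: the small flask hangs at (165,370), just above the small ring, whose hole is at (172,447).

```bash
python3 - <<'E'
from h import *
print(proj("scene",[[.4442,.3597,.079],[.4442,.3597,.028],[.4412,.3597,.079],[.4442,.3627,.079]]),"seen ball",115+165/4-.4,120+370/4-.4,"ring",115+172/4-.4,120+447/4-.4)
E
```

```text
[[155.77208926 210.7622152 ]
 [158.31268538 230.11615039]
 [155.70581694 211.48275406]
 [154.3484151  210.88289935]] seen ball 155.85 212.1 ring 157.6 231.35
```

To row units: -120 mm / 800 = -0.15, -80 mm / 800 = -0.1.

Emit:
{"api": "carry_out", "payload": {
  "series": [
    [0.0013,0.0038,0.0188,0,0,0,12],
    [0.0013,0.0038,0.0325,0,0,0,12],
    [0.0013,0.0038,0.04,0,0,0,12],
    [0.0013,0.0038,0.04,0,0,0,12],
    [0.0013,0.0038,0.04,0,0,0,16],
    [0.0013,0.0038,0.04,0,0,0,22],
    [0.0013,0.0038,0.04,0,0,0,35],
    [0.0013,0.0038,0.04,0,0,0,55],
    [0.0013,0.0038,0.04,0,0,0,65],
    [0.0013,0.0038,0.0125,0,0,0,70],
    [0.0013,0.0038,-0.0375,0,0,0,80],
    [0.0013,0.0038,-0.1,0,0,0,85],
    [0.0013,0.0038,-0.15,0,0,0,85],
    [0.0013,0.0038,-0.15,0,0,0,85]
  ]
}}

```text
time_s: 15.22
tcp_pos: [0.4453, 0.3624, 0.2532]
tcp_rot: [0.706, 0.708, 0.004, 0.001]
ft_force: [0.5, -0.2, -1.2]
width: 0.997
gripper_force: 0.0
```

```bash
python3 - <<'E'
from h import *
s=sense();print(s["q"].round(2),s["time_s"],s["tcp_pos"],s["width"],s["ft_force"])
print(shift(s,[.4555,.159,.105]))
a=get_image("wrist");cv2.imwrite("pics/w5.png",a);print([proj("wrist",p,s) for p in([.444,.36,.046],[.444,.36,.125],[.456,.159,.039],[.455,.159,.125])])
E
```

```text
[-0.1   0.47 -0.91  1.68  0.4   1.19 -1.11] 15.225 [0.44533054 0.36240067 0.25318075] 0.996757757654932 [ 0.49936922 -0.18173074 -1.2266011 ]
[-204.     8.9  147.4]
[array([[257.67983174, 173.05290798]]), array([[257.46562296, 190.80916562]]), array([[266.30441022, 312.19576082]]), array([[267.09726658, 355.158727  ]])]
```

View pics/w5.png

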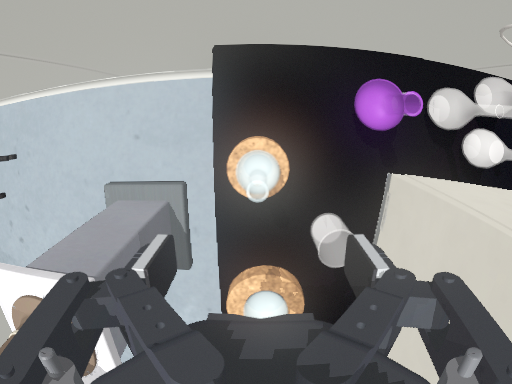

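w5: the small flask is upright in the small ring, ball at (258,170) and mouth at (258,190). The medium flask is next.

To row units: -202 mm / 800 = -0.2525, 150 mm / 800 = 0.1875.

Emit:
{"api": "carry_out", "payload": {
  "series": [
    [-0.05,0.0025,0,0,0,0,85],
    [-0.1125,0.0063,0,0,0,0,85],
    [-0.175,0.01,0,0,0,0,85],
    [-0.225,0.0125,0.0188,0,0,0,85],
    [-0.25,0.0138,0.0625,0,0,0,85],
    [-0.2525,0.0138,0.1125,0,0,0,80],
    [-0.2525,0.0138,0.15,0,0,0,70],
    [-0.2525,0.0138,0.175,0,0,0,60],
    [-0.2525,0.0138,0.1875,0,0,0,50],
    [-0.2525,0.0138,0.1875,0,0,0,40],
    [-0.2525,0.0138,0.1875,0,0,0,32],
    [-0.2525,0.0138,0.1875,0,0,0,27],
    [-0.2525,0.0138,0.1875,0,0,0,23],
    [-0.2525,0.0138,0.1875,0,0,0,19],
    [-0.2525,0.0138,0.1875,0,0,0,16],
    [-0.2525,0.0138,0.1875,0,0,0,16]
  ],
  "squeeze": 27
}}

```text
time_s: 17.27
tcp_pos: [0.4556, 0.1587, 0.0985]
tcp_rot: [0.706, 0.708, -0.0, -0.0]
ft_force: [-4.7, 0.3, 5.3]
width: 0.251
gripper_force: 26.3
```

Emit:
{"api": "carry_out", "payload": {
  "series": [
    [0,0,-0.0188,0,0,0,16],
    [0,0,-0.0563,0,0,0,16],
    [0,0,-0.1125,0,0,0,16],
    [0,0,-0.1688,0,0,0,16],
    [-0.0063,0,-0.2188,0,0,0,16],
    [-0.0375,0,-0.2313,0,0,0,16],
    [-0.0875,0,-0.2313,0,0,0,16],
    [-0.1438,0,-0.2313,0,0,0,16],
    [-0.2,0,-0.2313,0,0,0,16],
    [-0.2563,0.0025,-0.2313,0,0,0,16],
    [-0.3125,0.005,-0.2313,0,0,0,16],
    [-0.3688,0.0075,-0.2313,0,0,0,16],
    [-0.425,0.0075,-0.2063,0,0,0,16],
    [-0.4688,0.0075,-0.1625,0,0,0,16],
    [-0.4875,0.0075,-0.1188,0,0,0,16],
    [-0.4875,0.0075,-0.0813,0,0,0,16],
    [-0.4875,0.0075,-0.0688,0,0,0,16],
    [-0.4875,0.0075,-0.0688,0,0,0,16],
    [-0.4875,0.0075,-0.0688,0,0,0,16]
  ]
}}

```text
time_s: 19.65
tcp_pos: [0.4637, -0.2314, 0.1547]
tcp_rot: [0.706, 0.708, 0.0, 0.001]
ft_force: [0.8, 0.4, -0.9]
width: 0.245
gripper_force: 26.6
```

```bash
python3 - <<'E'
from h import *
s=sense();print(s["q"].round(2),s["time_s"],s["tcp_pos"],s["width"],s["ft_force"])
b=cv2.resize(get_image("scene")[140:250,330:430],(500,550),interpolation=cv2.INTER_CUBIC)
w=get_image("wrist")[100:320,210:330];w=cv2.resize(w,(300,550),interpolation=cv2.INTER_CUBIC)
cv2.imwrite("pics/c6.png",np.hstack([b,w]))
P=[[.4622,-.231,.028],[.4622,-.231,s["tcp_pos"][2]-.0985+.039]]
print((proj("scene",P)+.4-[330,140])*5,(proj("wrist",P,s)+.3-[210,100])*2.5+[500,0])
E
```

```text
[ 0.93  0.43 -0.72  1.92  0.35  0.91  0.05] 19.65 [ 0.46368674 -0.2313573   0.15474364] 0.24496879978354244 [ 0.83292     0.36213171 -0.87301938]
[[314.86818744 321.97057144]
 [342.35455952 206.74938292]] [[620.29086675 219.36424184]
 [618.87158931 283.32471891]]
```

View pics/c6.png

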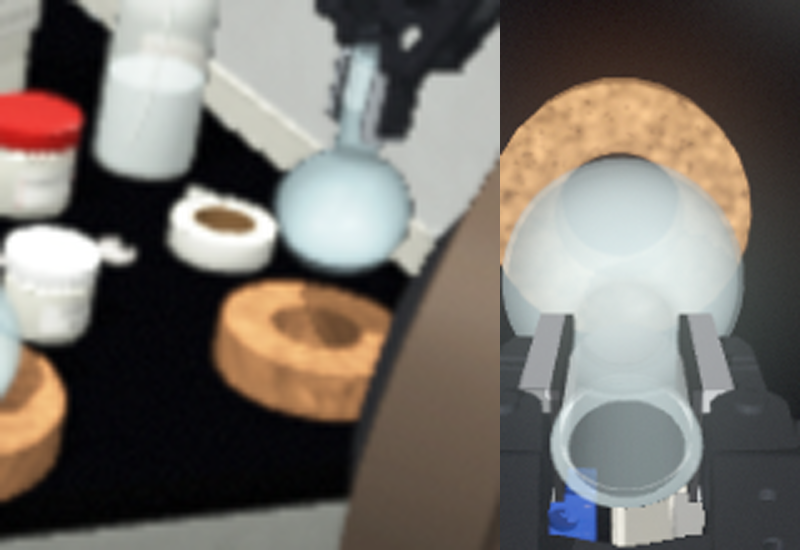

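c6: the medium flask is centred over its ring. In the scene view the ring hole is at (318,325) and the ball at (344,209); in the wrist view both fall on column 622. I'm lowering and releasing.

To row units: -125 mm / 800 = -0.1563, -80 mm / 800 = -0.1.

Emit:
{"api": "carry_out", "payload": {
  "series": [
    [0,-0.0013,0.025,0,0,0,16],
    [0,-0.0013,0.0438,0,0,0,16],
    [0,-0.0013,0.0538,0,0,0,16],
    [0,-0.0013,0.0538,0,0,0,16],
    [0,-0.0013,0.0538,0,0,0,20],
    [0,-0.0013,0.0538,0,0,0,25],
    [0,-0.0013,0.0538,0,0,0,38],
    [0,-0.0013,0.0538,0,0,0,55],
    [0,-0.0013,0.0538,0,0,0,65],
    [0,-0.0013,0.025,0,0,0,70],
    [0,-0.0013,-0.0375,0,0,0,80],
    [0,-0.0013,-0.1,0,0,0,85],
    [0,-0.0013,-0.1563,0,0,0,85],
    [0,-0.0013,-0.1563,0,0,0,85]
  ]
}}

```text
time_s: 21.5
tcp_pos: [0.4635, -0.2317, 0.2818]
tcp_rot: [0.706, 0.708, 0.001, 0.003]
ft_force: [0.3, -0.7, -0.2]
width: 0.994
gripper_force: 0.0
```

```bash
python3 - <<'E'
from h import *
s=sense();print(s["q"].round(2),s["time_s"],s["tcp_pos"],s["width"],s["ft_force"])
print(shift(s,[.4454,-.0115,.128]))
a=get_image("wrist");cv2.imwrite("pics/w7.png",a);print([proj("wrist",p,s) for p in([.462,-.231,.051],[.462,-.231,.136],[.445,-.0115,.051],[.445,-.0115,.155])])
E
```

```text
[ 1.01  0.29 -0.78  1.77  0.22  1.16  0.17] 21.5 [ 0.46349987 -0.23167105  0.28175047] 0.9939856618019727 [ 0.29278838 -0.66708584 -0.18033036]
[220.7 -18.5 152.9]
[array([[257.63864277, 165.30308322]]), array([[257.38200476, 181.67942892]]), array([[243.83718044,  -9.89577899]]), array([[238.57974975, -51.36281851]])]
```

View pics/w7.png

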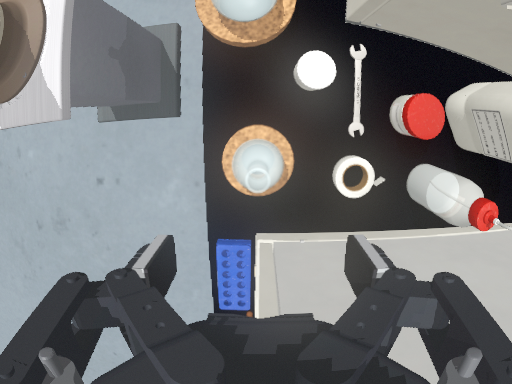

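w7: the medium flask is upright in its ring, ball at (258,164) and mouth at (257,180). Last is the large flask.

Emit:
{"api": "carry_out", "payload": {
  "series": [
    [0.05,-0.0038,0,0,0,0,85],
    [0.1063,-0.0088,0,0,0,0,85],
    [0.1625,-0.0138,0,0,0,0,85],
    [0.2188,-0.0188,0,0,0,0,85],
    [0.26,-0.0225,0.0125,0,0,0,85],
    [0.2763,-0.0225,0.05,0,0,0,85],
    [0.2763,-0.0225,0.1,0,0,0,85],
    [0.2763,-0.0225,0.15,0,0,0,75],
    [0.2763,-0.0225,0.1813,0,0,0,62],
    [0.2763,-0.0225,0.1925,0,0,0,50],
    [0.2763,-0.0225,0.1925,0,0,0,40],
    [0.2763,-0.0225,0.1925,0,0,0,34],
    [0.2763,-0.0225,0.1925,0,0,0,30],
    [0.2763,-0.0225,0.1925,0,0,0,26],
    [0.2763,-0.0225,0.1925,0,0,0,22],
    [0.2763,-0.0225,0.1925,0,0,0,20],
    [0.2763,-0.0225,0.1925,0,0,0,20]
  ],
  "squeeze": 30
}}

```text
time_s: 23.68
tcp_pos: [0.4442, -0.0104, 0.1249]
tcp_rot: [0.706, 0.708, 0.001, 0.001]
ft_force: [1.8, -0.1, 7.1]
width: 0.306
gripper_force: 29.8
```

To row units: 170 mm / 800 = 0.2125, 158 mm / 800 = 0.1975.

Emit:
{"api": "carry_out", "payload": {
  "series": [
    [0,0,-0.0188,0,0,0,20],
    [0,0,-0.05,0,0,0,20],
    [0.0063,0,-0.0813,0,0,0,20],
    [0.0313,0.0025,-0.0938,0,0,0,20],
    [0.075,0.005,-0.0938,0,0,0,20],
    [0.1188,0.0075,-0.0938,0,0,0,20],
    [0.1625,0.0113,-0.0938,0,0,0,20],
    [0.1975,0.0138,-0.0875,0,0,0,20],
    [0.2125,0.0138,-0.075,0,0,0,20],
    [0.2125,0.0138,-0.0625,0,0,0,20],
    [0.2125,0.0138,-0.0625,0,0,0,20],
    [0.2125,0.0138,-0.0625,0,0,0,20]
  ]
}}

```text
time_s: 25.18
tcp_pos: [0.454, 0.1591, 0.1743]
tcp_rot: [0.707, 0.708, -0.0, 0.0]
ft_force: [0.3, -0.4, -0.5]
width: 0.309
gripper_force: 29.7
```

```bash
python3 - <<'E'
from h import *
s=sense();print(s["q"].round(2),s["time_s"],s["tcp_pos"],s["width"],s["ft_force"])
b=cv2.resize(get_image("scene")[140:250,195:295],(500,550),interpolation=cv2.INTER_CUBIC)
w=get_image("wrist")[100:320,210:330];w=cv2.resize(w,(300,550),interpolation=cv2.INTER_CUBIC)
cv2.imwrite("pics/c8.png",np.hstack([b,w]))
P=[[.456,.159,.028],[.456,.159,s["tcp_pos"][2]-.1249+.050]]
print((proj("scene",P)+.4-[195,140])*5,(proj("wrist",P,s)+.3-[210,100])*2.5+[500,0])
E
```

```text
[ 0.3   0.39 -0.9   1.98  0.38  0.95 -0.79] 25.175 [0.45397663 0.15911329 0.17431563] 0.30922533851026013 [ 0.27047015 -0.39953407 -0.52740939]
[[254.12626791 397.27168121]
 [255.4185191  265.87124192]] [[630.76479443 207.81761632]
 [632.21219015 267.02032488]]
```

View pics/c8.png

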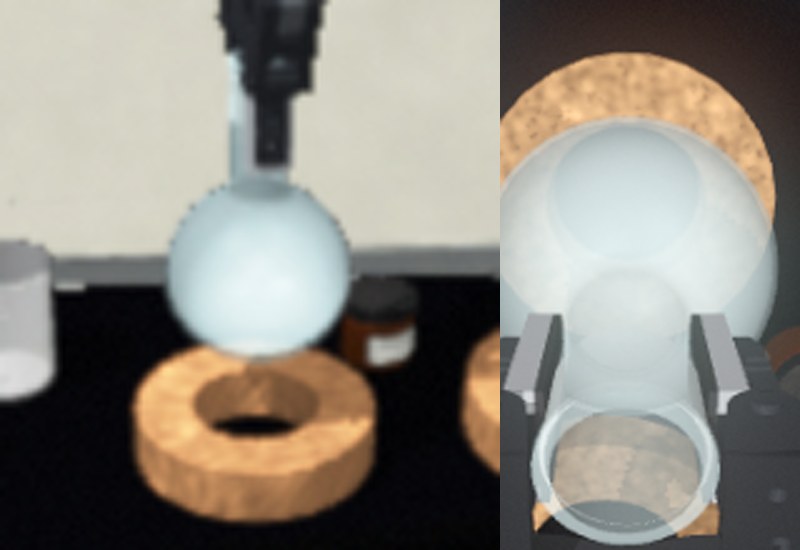

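c8: ball (259,267) directly above the hole of the large ring (257,398), so I'm lowering and releasing.

To row units: -160 mm / 800 = -0.2, -120 mm / 800 = -0.15.

Emit:
{"api": "carry_out", "payload": {
  "series": [
    [0,0.0013,0.025,0,0,0,20],
    [0,0.0013,0.0425,0,0,0,20],
    [0,0.0013,0.0513,0,0,0,20],
    [0,0.0013,0.0513,0,0,0,20],
    [0,0.0013,0.0513,0,0,0,24],
    [0,0.0013,0.0513,0,0,0,30],
    [0,0.0013,0.0513,0,0,0,42],
    [0,0.0013,0.0513,0,0,0,58],
    [0,0.0013,0.0513,0,0,0,68],
    [0,0.0013,0.025,0,0,0,75],
    [0,0.0013,-0.0375,0,0,0,80],
    [0,0.0013,-0.1,0,0,0,85],
    [-0.05,-0.0125,-0.15,0,0,0,85],
    [-0.1,-0.0375,-0.15,0,0,0,85],
    [-0.15,-0.0625,-0.15,0,0,0,85],
    [-0.2,-0.0875,-0.15,0,0,0,85],
    [-0.2,-0.0875,-0.15,0,0,0,85]
  ]
}}

```text
time_s: 27.4
tcp_pos: [0.383, -0.0034, 0.2943]
tcp_rot: [0.708, 0.706, -0.001, 0.001]
ft_force: [-0.2, 0.1, 0.2]
width: 0.992
gripper_force: 0.0
```

```bash
python3 - <<'E'
from h import *
s=sense();print(s["time_s"],s["tcp_pos"],s["width"],s["ft_force"])
a=get_image("top")[165:260,125:405];b=get_image("scene")[140:260,125:415]
cv2.imwrite("pics/c9.png",np.vstack([cv2.resize(a,(800,271),interpolation=cv2.INTER_CUBIC),cv2.resize(b,(800,329),interpolation=cv2.INTER_CUBIC)]))
P=[[.444,.36,.046],[.456,.159,.058],[.462,-.231,.051]]
print((proj("top",P)+.33-[125,165])*2.857,(proj("scene",P)+.33-[125,140])*2.7586+[0,271])
E
```

```text
27.4 [ 0.38304896 -0.0034049   0.29425809] 0.9918286432957641 [-0.16099278  0.08518004  0.2461261 ]
[[127.82095699 180.69519241]
 [327.84161054 171.41260592]
 [717.01104905 171.69029802]] [[ 89.98706596 502.20881927]
 [333.40784044 460.25762881]
 [744.22369347 427.30627158]]
```

View pics/c9.png

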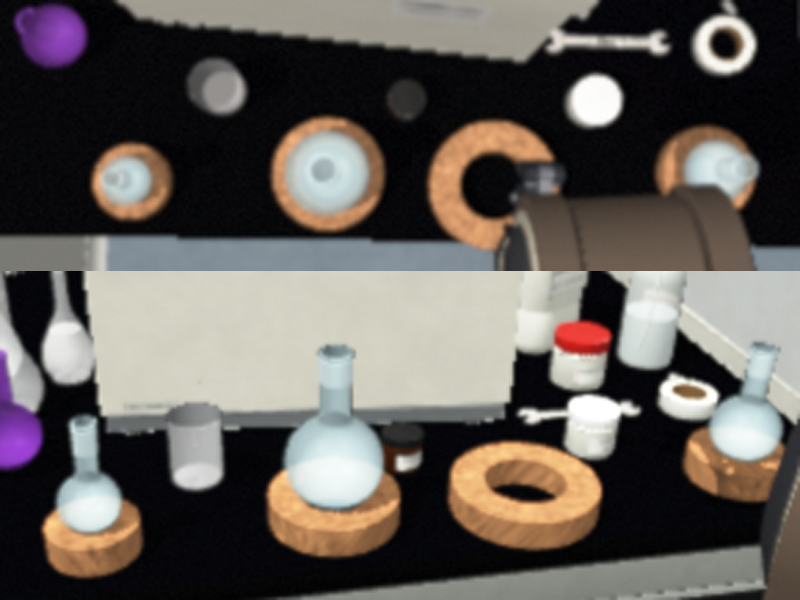

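c9: the flask balls are at scene (90,502), (334,461) and (745,427), all matching the seated predictions. The necks are upright, the widest ring is empty, and the jars and beaker are unmoved.

```bash
python3 -c "
from station import *
print(hand_in())"
```

```text
the job is handed in; nothing more can be done
None
```

All three flasks were released neck up in their own rings, the widest ring is empty, the jars and beaker were not shifted, and the job was handed in at about 27 s; the verdict was not shown.

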